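# Extend the tool caddy's telescopic handle and hold it up

## Task

Get the blue tool caddy ready to be carried off: while it still stands on the bench, squeeze the red button in the middle of its black grip bar to release the telescopic handle, and pull the grip up to its second stop, fully extended. Then, still gripping the bar, lift the caddy by it about 5 cm clear of the bench, keep it level, and finish while holding it still there. Leave the yellow tape roll, the jar and the green case alone.

Things in the scene. Friction and masses are not known exactly. Their poses are not given: they have to be found in the camera images.
- caddy: Loose blue tool caddy, 200 (x) x 340 (y) x 85 mm high tray, about 0.8 kg in all with its tools. A middle wall 26 mm thick runs along its y axis, top at z = 108; the tools in the tray stay below z = 70. Two telescopic tubes (y = +-60) rise from that wall and carry a black grip bar. Origin: centre of the underside; z up.
- grip_mid (a point): Centre of the black grip bar: 22 (x) x 150 (y) x 26 mm high, along the caddy's y axis (the point has the caddy's axes). Stowed, it lies 150 mm above the caddy's origin, with 29 mm free between bar and middle wall. The bar does not turn. Pinched across x at its middle from above, the fingers squeeze the red button in; bar and button measure 30 mm across, 23 mm with the button in.
- button_face (a point): Centre of the red button's face, in the middle of the grip bar's +x side; 40 mm (y) x 18 mm high, standing 8 mm proud of the bar, 1 mm when in. It is pressed towards the caddy's -x. 19 mm from the bar's centre when out.
- handle_button (a joint): Travel of the red button, m: 0 out, 0.007 fully in; sprung, 3 N to start and 8 N fully in. In by more than 0.004 it frees the handle from its stowed catch (keep it squeezed while pulling); let go, it springs out. With the bar gripped away from the button the handle stays locked, and a pull lifts the whole caddy.
- caddy_handle (a joint): Slide of the grip bar with the thin inner tubes out of the thicker tubes, m: 0 stowed, 0.055 fully out. Stiffness about 1.2 N; it comes out first, and its end is the first stop.
- caddy_tube (a joint): Slide of the thicker tubes out of the caddy, m: 0 stowed, 0.055 fully out. Stiffness about 2.4 N: it follows with a little more pull once the first stop is reached. Its end is the second stop: the bar is then 110 mm higher than stowed, 260 mm above the caddy's origin. No catch keeps it out; the pull or the caddy's weight does.
- tape: Roll of yellow masking tape lying flat, loose, 96 mm across, 45 mm high. Origin: centre of the underside. Leave alone.
- jar: Upright jar with a red lid, loose, 68 mm across, 100 mm high. Origin: centre of the underside. Leave alone.
- case: Small dark green closed case lying flat, loose, 100 x 190 x 50 mm. Origin: centre of the underside. Leave alone.

How it is judged:
By the outcome, as a careful person would: the job done as asked, in the order asked, and still so for the second after the job is handed in, while the arm keeps its last pose, push and grip.
It also fails if it takes over 34 s, if anything falls off the work surface, if the arm or the gripper's body presses on something with over 40 N, if the wrist force passes 120 N, or if a joint passes its speed limit or range.

## Robot

A 6-joint arm with a two-finger parallel gripper is mounted at the origin on the work surface. World frame = base frame: x ahead of the robot, y to its left, z up, the work surface at z = 0. Lengths are in mm, angles in degrees, forces in N, time in s.
With the tool pointing down it reaches from about 350 to 850 mm from the base axis. Payload 8.1 kg.
Tool frame: the origin (TCP) lies between the finger pads, 19 mm behind the fingertips; this is the grasp point; z points along the fingers, y is the line along which they close (so a half turn about z gives the same grasp; the last joint's range is limited). The gripper opens to 85 mm and grips with 20 to 120 N. Pads are 22 mm wide; open, the fingers measure 114 mm over their backs; the gripper's body (76 mm by 85 mm) begins 54 mm behind the grasp point. The pads swing forward as they close: fully open they stand 13 mm farther back than shut.
Start: joints at [-73.992, 7.471, 85.268, -0, 87.261, -4.893], TCP at [214.078, -560.514, 249.992] pointing down, gripper open.
Joint ranges: [-169.43, 169.43], [-51.17, 129.36], [1.28, 143.12], [-76.62, 256.62], [0, 156.53], [-152.29, 152.29]. Speed limits (degrees/s): [136.94, 136.94, 159.86, 180, 180, 180].

## Interface

Orientations are given as [roll, pitch, yaw] about the fixed x, y, z axes, in that order (R = Rz(yaw) Ry(pitch) Rx(roll)).
In Python, from bench import status, eyes, r gives the robot as it stands.
- The arm moves only by the shell command python3 -m handwheel 'ROWS' [FORCE]. ROWS is a JSON object whose one key "series" holds a list that holds one entry, the list of rows, each a list of 7 numbers: the shift along the tool's x, y, z in cm, then the turn, a rotation vector about the tool's x, y, z in rad, then the opening, from 0 (shut) to 1 (fully open). In form: {"series": [[[tx, ty, tz, rx, ry, rz, claw], ...]]}. A call has 1 to 12 rows; each row is the pose to reach, as a shift and turn from the pose commanded when the call began, along the tool's axes at that moment; what a row does not reach only later rows make up. A row lasts 1/8 s, in which the tool goes at most 62.5 mm and 10.7 degrees, less where a joint would pass 70% of its speed; a pose out of reach is approached as far as the arm can. A call with a gripper value outside its range is refused whole. The fingers move at their own pace and stop on an object; FORCE is the grip in N (left out, the last holds). Time passes only in rows, so rows that repeat a pose let the fingers close. It gives the time, the measured TCP pose, the force, the opening and the grip force at its end, in the units of the state.
- status.sense(): the state, without advancing time (a new reading comes with each control period).
- eyes.snapshot(name): name is "scene" or "side" or "wrist"; returns a dict with "img" (480x640x3 uint8, red, green, blue), "mtx" (3x3 intrinsics, pixels), "R" (3x3) and "t" (3): a world point X has camera coordinates R X + t. Camera axes: x right, y down, z forward; pixel columns grow to the right and rows downward; lengths in mm; the calibration is good to about 2 mm. A picture is of the moment at which its call begins. There is no depth.
- r.hand_in(): hands the job in; it is judged then, once.
The state is a dict: "time": time; "joint_pos": joint angles; "qd": joint speeds; "joint_efforts": joint torques, N m; "tool_pos": TCP position; "tcp_rot": TCP orientation; "ft_force": force on the tool from outside, world axes, zero at the start; "wrist_torque": the same for the moment, N m; "finger_gap": finger opening in mm; "grip_force": force on a finger pad.
Only numpy, scipy, OpenCV 4.12 (cv2) and the standard library are available. Lean on these libraries where they do the work, as an engineer would, in place of code of your own. Each camera call takes 0.05 s, during which the arm holds its last target. There are 200 camera calls.

## Working session

There is one attempt and no reset: what is moved stays moved. The work goes in short steps, Python scripts to look and compute and a shell command to move; the robot and the scene stay as the last step left them, time stands still between calls to the robot, and variables do not carry over. Pictures are saved under pics/ and viewed, at most 10 in all, crops included, and the job is handed in when it is done.

```bash
mkdir -p pics; python3 - <<'E'
from bench import status, eyes, r
import cv2
s=status.sense();print({k:s[k] for k in("time","tool_pos","tcp_rot","finger_gap","ft_force")})
for n in("scene","side"):
    d=eyes.snapshot(n);cv2.imwrite(f"pics/{n}0.png",d["img"][:,:,::-1])
    print(n,d["mtx"],d["R"],d["t"])
E
```

```text
{'time': 0.0, 'tool_pos': array([ 213.92777606, -559.9980793 ,  248.94801558]), 'tcp_rot': array([-1.79893742e+02, -9.52167557e-03,  2.08996303e+01]), 'finger_gap': 85.38273111290367, 'ft_force': array([-0.40509498, -0.79166851,  0.13446077])}
scene [[462.31634023   0.         321.50905462]
 [  0.         462.31634023 240.91432372]
 [  0.           0.           1.        ]] [[ 0.66581442  0.74594247  0.01615526]
 [ 0.48109274 -0.41266297 -0.77347207]
 [-0.57029899  0.52276104 -0.63362446]] [-390.41787861 -185.51206722 1786.62694549]
side [[456.34667637   0.         312.743287  ]
 [  0.         456.34667637 238.66888665]
 [  0.           0.           1.        ]] [[-0.99324343 -0.11591245 -0.00563763]
 [-0.08047414  0.72295026 -0.68619738]
 [ 0.08361455 -0.68110735 -0.72739355]] [ 583.61014445  103.51384948 1330.30904444]
```

View pics/scene0.png

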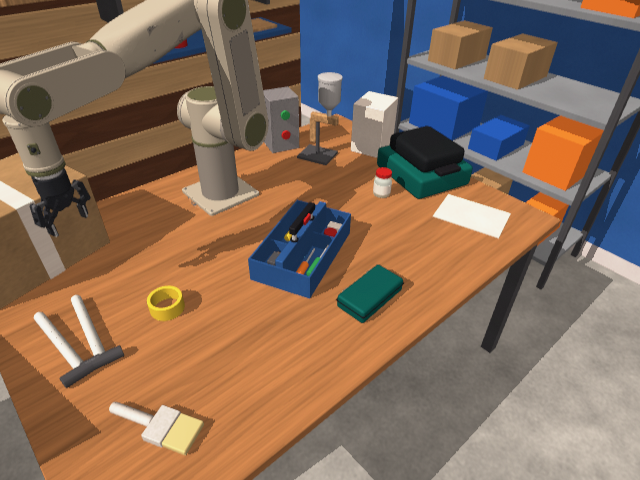

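View pics/side0.png

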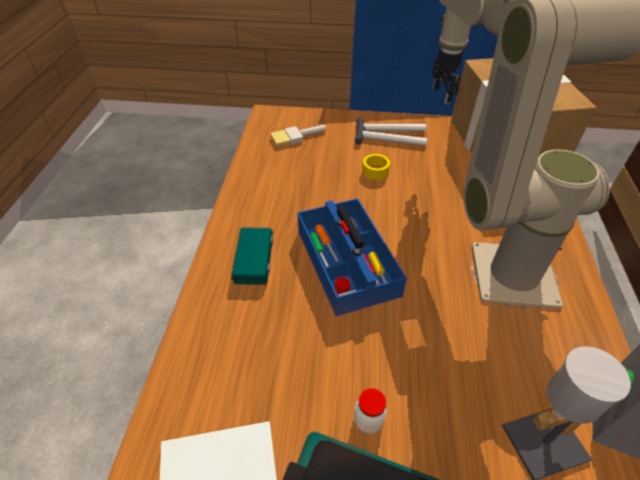

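The caddy is around (300,247) in the scene view and (350,255) in the side view. The bar sits over it at about (300,222) and (350,230). I'll enlarge both.

```bash
python3 - <<'E'
import cv2,numpy as np
a=cv2.imread("pics/scene0.png")[190:310,235:365];b=cv2.imread("pics/side0.png")[190:320,285:415]
a=cv2.resize(a,None,fx=4.5,fy=4.5,interpolation=cv2.INTER_CUBIC);b=cv2.resize(b,None,fx=4.5,fy=4.5,interpolation=cv2.INTER_CUBIC)
cv2.imwrite("pics/a.png",a);cv2.imwrite("pics/b.png",b)
E
```

```text
(no output)
```

View pics/a.png

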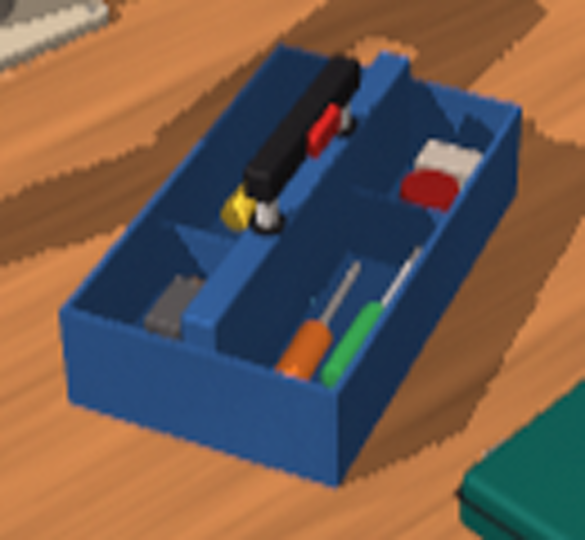

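View pics/b.png

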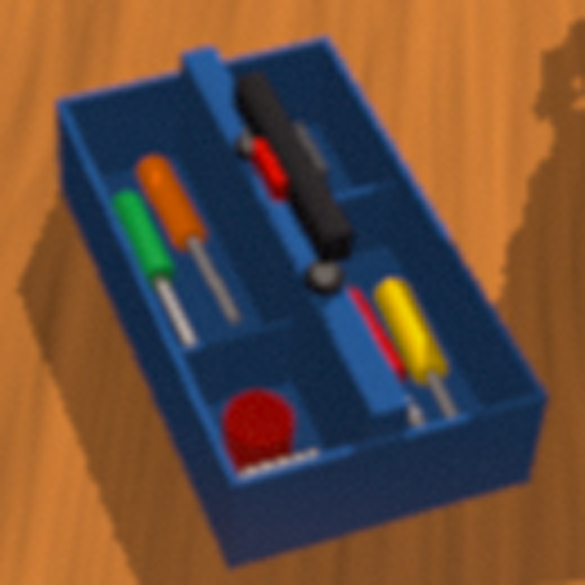

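The crops show the rim corners, two base corners per view and the red button: (324,130) in the scene crop, (270,168) in the side crop. The button faces the green case. I'll fit the pose to these points.

```bash
python3 - <<'E'
from bench import status, eyes
import numpy as np
from scipy.optimize import least_squares
from scipy.spatial.transform import Rotation as Ro
P={"scene":((235,190),[(63,312,-100,-170,85),(338,395,100,-170,85),(520,107,100,170,85),(282,47,-100,170,85),(70,403,-100,-170,0),(337,485,100,-170,0),(324,130,19,0,150)]),
"side":((285,190),[(62,103,100,-170,85),(325,40,-100,-170,85),(545,398,-100,170,85),(235,480,100,170,85),(232,565,100,170,0),(527,480,-100,170,0),(270,168,19,0,150)])}
C={n:eyes.snapshot(n) for n in P}
def f(p):
    o=[]
    for n,(off,L) in P.items():
        L=np.array(L,float);c=C[n]
        uv=(L[:,:2]+.5)/4.5-.5+off
        X=Ro.from_euler('z',p[2]).apply(L[:,2:])+[p[0],p[1],0]
        q=(X@c["R"].T+c["t"])@c["mtx"].T
        o.append(q[:,:2]/q[:,2:]-uv)
    return np.vstack(o).ravel()
s=least_squares(f,[550,-50,0]);p=s.x
print(p[:2],np.degrees(p[2]));print(f(p).reshape(-1,2).round(1))
st=status.sense();R=Ro.from_euler('xyz',st["tcp_rot"],degrees=True)
for name,X in(("above",[p[0],p[1],250]),("grip",[p[0],p[1],150])):
    print(name,R.inv().apply(np.array(X)-st["tool_pos"])/10)
t=np.degrees(p[2])
for k in(0,180,-180):
    T=Ro.from_euler('xyz',[180,0,t+90+k],degrees=True);print("rotvec",(R.inv()*T).as_rotvec())
E
```

```text
[484.59891491   6.53815209] 25.522967757496886
[[-1.3 -0.4]
 [-0.6  0. ]
 [ 0.  -0.4]
 [-1.  -0.8]
 [-0.5  0.1]
 [-0.3  0.9]
 [ 0.8  0.7]
 [-1.5 -0.7]
 [ 0.6 -1. ]
 [ 1.1 -0.4]
 [-0.2  1.4]
 [-0.5  1.1]
 [ 0.7  0.3]
 [-1.8  1.1]]
above [ 4.55024250e+01 -4.32904826e+01 -1.29938860e-02]
grip [ 45.50181994 -43.27882789   9.9869993 ]
rotvec [-8.37745567e-04 -1.00844277e-03 -1.65145842e+00]
rotvec [-9.86456945e-04  8.19481237e-04  1.49013384e+00]
rotvec [-9.86456945e-04  8.19481237e-04  1.49013384e+00]
```

```bash
python3 -m handwheel '{"series": [[[3.5,-3.3,0,0,0,-0.14,1],[7.5,-7.1,0,0,0,-0.28,1],[11.5,-10.9,0,0,0,-0.42,1],[15.5,-14.7,0,0,0,-0.56,1],[19.5,-18.5,0,0,0,-0.7,1],[23.5,-22.3,0,0,0,-0.85,1],[27.5,-26.1,0,0,0,-1.0,1],[31.5,-29.9,0,0,0,-1.15,1],[35.5,-33.7,0,0,0,-1.3,1],[39.5,-37.5,0,0,0,-1.45,1],[43,-41,0,0,0,-1.58,1],[45.5,-43.3,0,0,0,-1.651,1]]]}' 30
python3 -m handwheel '{"series": [[[0,0,0,0,0,0,1],[0,0,0,0,0,0,1]]]}'
python3 - <<'E'
from bench import status, eyes
import cv2
s=status.sense();print({k:s[k] for k in("time","tool_pos","tcp_rot","joint_pos")})
d=eyes.snapshot("wrist");cv2.imwrite("pics/w1.png",d["img"][:,:,::-1])
print(d["mtx"],d["R"],d["t"])
E
```

```text
time: 1.7
tool_pos: [485.1, 8.5, 249.9]
tcp_rot: [180.0, -0.0, 115.8]
ft_force: [0.1, -1.1, 0.3]
finger_gap: 85.4
grip_force: 0.0
time: 1.95
tool_pos: [484.3, 6.0, 249.8]
tcp_rot: [-180.0, 0.0, 115.5]
ft_force: [0.5, 0.0, 0.4]
finger_gap: 85.2
grip_force: 0.0
{'time': 1.95, 'tool_pos': array([484.33512071,   5.99833831, 249.75242377]), 'tcp_rot': array([-1.79953755e+02,  1.44973089e-03,  1.15472350e+02]), 'joint_pos': array([-5.34024870e+00, -1.06777147e+01,  1.03102363e+02, -2.49548311e-02,
        8.76143263e+01, -3.08115511e+01])}
[[349.42003704   0.         318.90714823]
 [  0.         349.42003704 238.57521595]
 [  0.           0.           1.        ]] [[ 9.02614343e-01  4.30449929e-01  4.53488134e-04]
 [ 4.11291264e-01 -8.62750219e-01  2.94111468e-01]
 [ 1.26991508e-01 -2.65282714e-01 -9.55771018e-01]] [-440.08671872 -231.9954075   318.76492147]
```

View pics/w1.png

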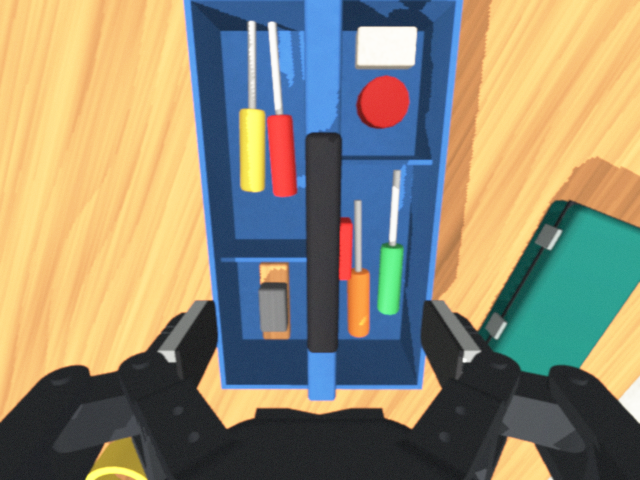

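The wrist view shows the bar's top face from (323,134) to (322,351), with side edges at x≈307 and 340. The button is at (346,249). I'll back-project the top face to z=163 (edges at z=163 mid-length too).

```bash
python3 - <<'E'
from bench import status, eyes
import numpy as np
from scipy.spatial.transform import Rotation as Ro
d=eyes.snapshot("wrist");s=status.sense();R=Ro.from_euler('xyz',s["tcp_rot"],degrees=True)
def bp(u,v,z):
    w=d["R"].T@np.linalg.solve(d["mtx"],[u,v,1]);c=-d["R"].T@d["t"];return c+w*(z-c[2])/w[2]
e=[bp(323.5,135,163),bp(322,351,163)];m=(e[0]+e[1])/2;b=bp(346,249,150)
print(e,m,b,np.degrees(np.arctan2(*(e[0]-e[1])[1::-1])))
for q in(m,b):print(R.inv().apply(q-s["tool_pos"]))
E
```

```text
[array([455.62682444,  72.70782158, 163.        ]), array([517.35269175, -58.1346374 , 163.        ])] [486.4897581    7.28659209 163.        ] [501.48424141  12.72989691 150.        ] 115.25593088721946
[ 0.78339241  2.79183101 86.91095128]
[-0.72786431 18.67635772 99.90564294]
```

```bash
python3 -m handwheel '{"series": [[[0,0.27,2,0,0,0.004,1],[0,0.27,5,0,0,0.004,1],[0,0.27,7.5,0,0,0.004,1],[0,0.27,9,0,0,0.004,1],[0,0.27,9.9,0,0,0.004,1],[0,0.27,9.9,0,0,0.004,1]]]}' 60
python3 -m handwheel '{"series": [[[0,0,0,0,0,0,0.5],[0,0,0,0,0,0,0.4],[0,0,0,0,0,0,0],[0,0,0,0,0,0,0],[0,0,0,0,0,0,0],[0,0,0,0,0,0,0]]]}' 60
python3 - <<'E'
from bench import eyes
import cv2
d=eyes.snapshot("side");cv2.imwrite("pics/s2.png",cv2.resize(d["img"][130:320,260:470,::-1],None,fx=3,fy=3))
E
```

```text
time: 2.8
tool_pos: [487.0, 7.2, 150.9]
tcp_rot: [-180.0, -0.0, 115.2]
ft_force: [0.4, -0.5, 0.1]
finger_gap: 85.5
grip_force: 0.0
time: 3.55
tool_pos: [487.2, 7.2, 152.2]
tcp_rot: [180.0, 0.0, 115.3]
ft_force: [-5.3, -1.1, 9.3]
finger_gap: 21.2
grip_force: 59.8
```

View pics/s2.png

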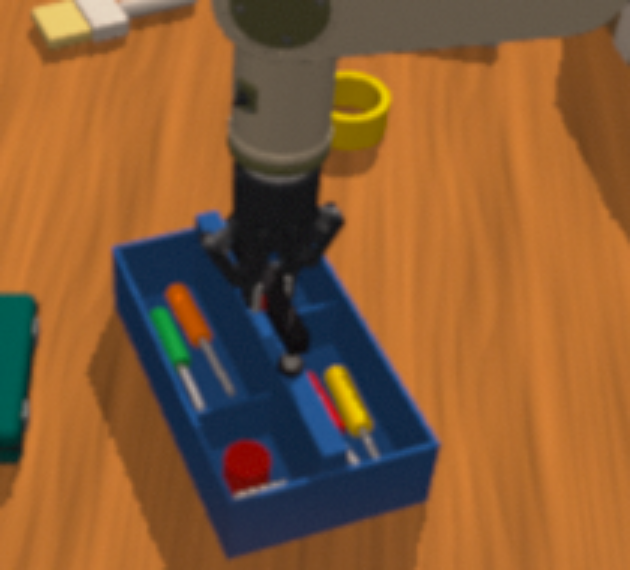

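The bar is pinched at its middle. The gap of 21 mm means the button is in. Now I'll pull up gently.

```bash
python3 -m handwheel '{"series": [[[0,0,-0.3,0,0,0,0],[0,0,-0.7,0,0,0,0],[0,0,-1.2,0,0,0,0],[0,0,-1.7,0,0,0,0],[0,0,-2.2,0,0,0,0],[0,0,-2.7,0,0,0,0],[0,0,-3.2,0,0,0,0],[0,0,-3.7,0,0,0,0],[0,0,-4,0,0,0,0],[0,0,-4,0,0,0,0]]]}'
python3 - <<'E'
from bench import eyes
import cv2
d=eyes.snapshot("side");cv2.imwrite("pics/s3.png",cv2.resize(d["img"][130:320,260:470,::-1],None,fx=3,fy=3))
E
```

```text
time: 4.85
tool_pos: [487.1, 7.4, 191.4]
tcp_rot: [180.0, 0.0, 115.3]
ft_force: [-2.5, -3.0, 1.2]
finger_gap: 21.0
grip_force: 59.3
```

View pics/s3.png

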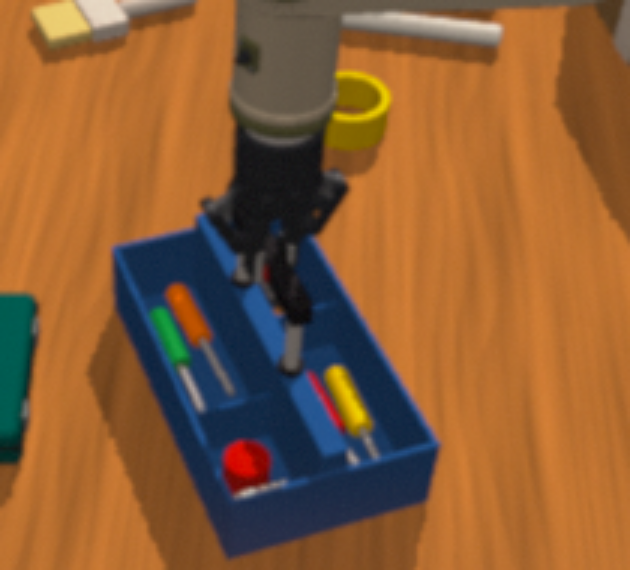

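The handle is sliding and the caddy hasn't moved. I'll carry on to the second stop.

```bash
python3 -m handwheel '{"series": [[[0,0,-0.4,0,0,0,0],[0,0,-1,0,0,0,0],[0,0,-1.5,0,0,0,0],[0,0,-2,0,0,0,0],[0,0,-2.6,0,0,0,0],[0,0,-3.2,0,0,0,0],[0,0,-3.8,0,0,0,0],[0,0,-4.4,0,0,0,0],[0,0,-5,0,0,0,0],[0,0,-5.6,0,0,0,0],[0,0,-6.2,0,0,0,0],[0,0,-6.6,0,0,0,0]]]}'
python3 -m handwheel '{"series": [[[0,0,-0.1,0,0,0,0],[0,0,-0.2,0,0,0,0],[0,0,-0.2,0,0,0,0]]]}'
python3 -m handwheel '{"series": [[[0,0,-0.1,0,0,0,0],[0,0,-0.2,0,0,0,0],[0,0,-0.3,0,0,0,0],[0,0,-0.4,0,0,0,0],[0,0,-0.4,0,0,0,0]]]}'
python3 - <<'E'
from bench import eyes
import cv2
d=eyes.snapshot("side");cv2.imwrite("pics/s4.png",cv2.resize(d["img"][130:320,260:470,::-1],None,fx=3,fy=3))
E
```

```text
time: 6.4
tool_pos: [487.1, 7.6, 257.4]
tcp_rot: [180.0, -0.0, 115.3]
ft_force: [-1.2, 0.2, -4.0]
finger_gap: 21.0
grip_force: 58.9
time: 6.78
tool_pos: [487.1, 7.5, 259.0]
tcp_rot: [-180.0, -0.0, 115.3]
ft_force: [-2.6, -0.1, -3.3]
finger_gap: 21.1
grip_force: 59.0
time: 7.4
tool_pos: [486.8, 7.6, 262.6]
tcp_rot: [-180.0, -0.0, 115.3]
ft_force: [-0.2, 0.5, -7.3]
finger_gap: 21.0
grip_force: 59.4
```

View pics/s4.png

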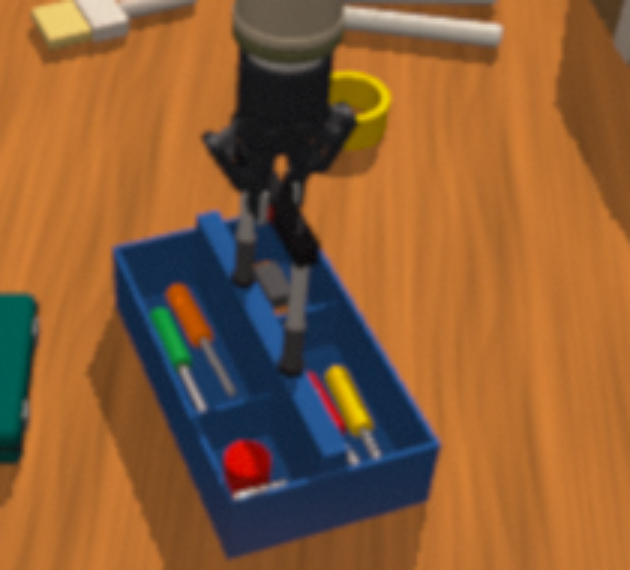

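At z=262.6 the pull has reached 7.3 N, near the caddy's weight, so this is the second stop. Next is the lift.

```bash
python3 -m handwheel '{"series": [[[0,0,-0.1,0,0,0,0],[0,0,-0.3,0,0,0,0],[0,0,-0.6,0,0,0,0],[0,0,-1.1,0,0,0,0],[0,0,-1.7,0,0,0,0],[0,0,-2.3,0,0,0,0],[0,0,-3,0,0,0,0],[0,0,-3.7,0,0,0,0],[0,0,-4.3,0,0,0,0],[0,0,-4.7,0,0,0,0],[0,0,-4.9,0,0,0,0],[0,0,-5,0,0,0,0]]]}' 80
python3 -m handwheel '{"series": [[[0,0,0,0,0,0,0],[0,0,0,0,0,0,0],[0,0,0,0,0,0,0],[0,0,0,0,0,0,0],[0,0,0,0,0,0,0],[0,0,0,0,0,0,0],[0,0,0,0,0,0,0],[0,0,0,0,0,0,0]]]}'
python3 - <<'E'
from bench import eyes
import cv2,numpy as np
a=[eyes.snapshot(n)["img"][y:y+200,x:x+200,::-1] for n,x,y in(("side",260,110),("scene",210,120))]
cv2.imwrite("pics/s5.png",cv2.resize(np.hstack(a),None,fx=2,fy=2,interpolation=cv2.INTER_CUBIC))
E
```

```text
time: 8.95
tool_pos: [487.0, 7.5, 312.9]
tcp_rot: [-180.0, -0.0, 115.3]
ft_force: [0.4, 0.1, -8.4]
finger_gap: 20.9
grip_force: 81.6
time: 9.95
tool_pos: [487.1, 7.5, 313.0]
tcp_rot: [180.0, -0.0, 115.3]
ft_force: [-0.1, 0.4, -8.6]
finger_gap: 21.2
grip_force: 81.6
```

View pics/s5.png

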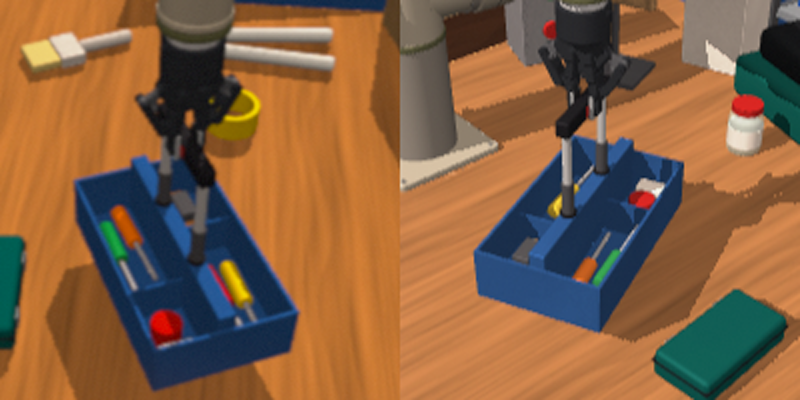

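The caddy is off the bench with both tube stages visible. The rim corners are at scene (475,254), (601,289), (684,160), (563,137) and side (76,182), (298,313), (154,352). A pose fit to these will give height and tilt.

```bash
python3 - <<'E'
from bench import status, eyes
import numpy as np
from scipy.optimize import least_squares
from scipy.spatial.transform import Rotation as Ro
P={"scene":((10,120),[(475,254,-100,-170,85),(601,289,100,-170,85),(684,160,100,170,85),(563,137,-100,170,85),(478,292,-100,-170,0),(600,331,100,-170,0)]),
"side":((260,110),[(76,182,100,-170,85),(298,313,-100,170,85),(154,352,100,170,85),(155,389,100,170,0),(294,350,-100,170,0)])}
C={n:eyes.snapshot(n) for n in P}
def f(p):
    o=[]
    for n,(off,L) in P.items():
        L=np.array(L,float);c=C[n]
        X=Ro.from_euler('xyz',p[3:][::-1] if 0 else p[3:]).apply(L[:,2:])+p[:3]
        q=(X@c["R"].T+c["t"])@c["mtx"].T
        o.append(q[:,:2]/q[:,2:]-((L[:,:2]+.5)/2-.5+off))
    return np.vstack(o).ravel()
s=least_squares(f,[487,7,50,0,0,.44]);print(s.x[:3].round(1),np.degrees(s.x[3:]).round(2),np.abs(s.fun).max())
R=Ro.from_euler('xyz',s.x[3:]);print("tilt",np.degrees(np.arccos(R.as_matrix()[2,2])),"lean",R.apply([0,0,1]))
E
```

```text
[484.1   6.5  50.2] [ 1.000e-02 -9.000e-02  2.615e+01] 3.9408841116770077
tilt 0.08703200734948048 lean [-1.24172811e-03 -8.74903192e-04  9.99998846e-01]
```

```bash
python3 -c "
from bench import r
print(r.hand_in())"
```

```text
the job is handed in; nothing more can be done
None
```

The job is handed in: the handle came out to its second stop while the caddy stood on the bench, and the caddy is now held still by its grip bar, about 50 mm up and level (about 0.1° by a camera fit, one corner up to 4 px off), with the tape, jar and case untouched.

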